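Clamp the filter-cube carrier and hold the cube home against its sprung plunger

TASK

The filter-cube carrier stands loose between the open jaws of the small vise: crank the vise handle clockwise until the rubber-lined jaw traps the carrier against the fixed jaw and grips it firmly, about a third of a turn more. Then stand the filter cube flat in the carrier's channel, its small pull tab towards you and the opposite face towards the sprung plunger, and gently push it along the channel against the plunger until it meets both stop screws. Finish while still gripping the cube and holding it home on the stops, so that its lock screw can be fitted; do not let go, and leave the other things on the table alone.

Things in the scene. Friction and masses are not known exactly. Their poses are not given: they have to be found in the camera images.
- vise: grey machine vise, bolted down, base 184 x 76 mm (110 over its lugs). Origin: centre of underside; x runs along the screw from the crank (-x, on the robot's left) to the fixed jaw (+x, right); +y points away from the robot. Bed top z = 30 mm; fixed jaw x 58 to 90; jaws 76 wide in y, tops at z = 70; moving jaw from x = -36 + travel to its rubber face; screw bracket x -90 to -74, top z = 71
- crank_axis (a point): point on the crank's turning axis, level with the middle of the crank handle (vise x = -130, y = 0, z = 55 mm); the axis is parallel to the vise's x axis
- crank_handle (a point): middle of the crank handle: black sleeve 12 mm thick, 40 mm long, parallel to the vise's x, 28 mm from the axis; the dark arm is at its +x end. It spins freely on its pin: fingers can hold it from above, closing along the vise's y, and carry it round the circle without turning the tool
- crank (a joint): crank angle, rad: at 0 the handle is straight above the axis; grows clockwise seen from the crank's end (top, then towards the robot, then bottom), which closes the jaw: handle = axis point + 28 mm x (-sin along vise y, +cos along z). Starts anywhere from -2.6 to 1.6; friction 0.08 N m, stays where it is left
- vise_jaw (a joint): travel of the moving jaw towards the fixed jaw, m: 1.273 mm per rad of the crank (8 mm a turn). Rubber face at vise x = -3.5 mm + travel; with the carrier pushed up to the fixed jaw the rubber touches it at 0.0075 and from there squeezes with 12 N per mm for up to 4 mm, then it is solid
- jaw_pad: black rubber liner on the moving jaw, 74 x 34 mm, rides with the jaw; its origin is at the same place as the moving jaw's: vise origin + travel along the vise's x, less its squeeze (not on the rubber itself)
- carrier: loose aluminium carrier, 0.5 kg, 54 (x) x 104 (y) x 71 mm high, on the vise bed by the fixed jaw. Origin: centre of underside; axes nearly the vise's. Channel along y (away from the robot): floor z = 38, 44 mm wide between rails 7 high and 5 thick, open at y = -52; wall at y 36 to 52, 33 mm above the floor, with plunger and stop screws
- stop_face (a point): in the carrier, on the channel floor's centre line (x = 0, z = 38) at y = +30: the plane of the two stop screws' flat ends
- stop_screws: two fixed steel stop screws, 9 mm thick, in the carrier's wall at x = -14 and +14, 14 mm above the channel floor, ends at carrier y = +30 (6 mm before the wall). Origin: that of the carrier
- plunger (a joint): sprung plunger, 8 mm steel pin in the middle of the wall, 21 mm above the channel floor: 0 = free, its nose at carrier y = +18; pushed in along +y; 0.012 = nose level with the stop screws. Spring 3 N at first touch, 9 N at 0.012; it pushes the cube back when let go. A black knob behind the wall moves out with it. A cube pressed down hard on the floor drags and jams
- filter_cube: black filter cube on the table, 90 g. Origin on its underside; body x -19 to 21, y -18 to 22, z 0 to 38 mm; pull tab sticks out 4 mm from the -y face (x -14 to 16, z 16 to 22). Grasp by the two x faces (40 mm). The +y face goes against plunger and stops, axes along the carrier's; home, its origin is 22 mm before the stop face and about 1 mm to carrier -x
- lens_canister: bystander: white canister with black lid, 42 mm wide, 56 mm tall; origin at the centre of its underside
- objective: bystander: microscope objective standing on its nose, 32 mm wide, 52 mm tall; origin at the centre of its underside
- immersion_oil: bystander: small dropper bottle, 32 mm wide, 78 mm tall; origin at the centre of its underside
- vial: bystander: brown vial, 19 mm wide, 42 mm tall; origin at the centre of its underside
- vial_b: bystander: white vial, 19 mm wide, 42 mm tall; origin at the centre of its underside
- tweezers: bystander: tweezers lying flat, 118 mm long along their y, 10 mm high

How it is judged:
On the way, in this order (a step that is already met when the one before it is completed fails the run):
1. the vise jaw grips the carrier firmly (contact force between each of jaw_pad, vise and carrier above 10 N), for 0.2 s.
2. the filter cube stands in the carrier's channel, between the rails (z of filter_cube in the frame of stop_face between -0.002 and 0.003 m and x of filter_cube in the frame of stop_face between -0.005 and 0.003 m and y of filter_cube in the frame of stop_face above -0.075 m and y of stop_face in the frame of filter_cube above 0.015 m), for 0.1 s.
At the end, for the whole second after the job is handed in: Liner presses the carrier (>8 N), carrier on the bed, square to the jaws; cube flat in the channel (3 mm), square, within 1.7 mm of the stops and pressing on them (>0.5 N), plunger in 10.3 mm or more; fingers still on the cube (>3 N), all still (contact force between jaw_pad and carrier above 8 N and z of carrier in the frame of vise below 0.033 m and angle between the y axis of carrier and the y axis of vise, either way round below 0.05 rad and y of filter_cube in the frame of stop_face above -0.0237 m and z of filter_cube in the frame of stop_face below 0.003 m and x of filter_cube in the frame of stop_face between -0.005 and 0.003 m and angle between the y axis of filter_cube and the y axis of carrier, either way round below 0.08 rad and angle between the z axis of filter_cube and the z axis of carrier, either way round below 0.06 rad and value of joint plunger above 0.0103 m and contact force between filter_cube and stop_screws above 0.5 N and contact force between the fingers and filter_cube above 3 N and linear speed of filter_cube below 0.01 m/s and y of stop_face in the frame of filter_cube above 0.015 m); the arm keeps its last pose, push and grip.
It fails at once if the cube is rammed onto the stops (over 45 N) (contact force between filter_cube and stop_screws above 45 N).
It fails at once if a bystander is pushed away (over 30 mm) (distance of any of lens_canister, objective, immersion_oil, vial, vial_b, tweezers from where it was at the start of the episode above 0.03 m).
It fails at once if the carrier is lifted or tipped out of the vise (z of carrier in the frame of vise above 0.045 m or angle between carrier's own z axis and vertical above 0.2 rad).
It also fails if it takes over 72 s, if anything falls off the work surface, if the arm or the gripper's body presses on something with over 40 N, if the wrist force passes 120 N, or if a joint passes its speed limit or range.

ROBOT

A 6-joint arm with a two-finger parallel gripper is mounted at the origin on a cart in front of the work surface, level with it; the furniture and walls round the work are solid. World frame = base frame: x ahead of the robot, y to its left, z up, the work surface at z = 0. Lengths are in m, angles in rad, forces in N, time in s.
With the tool pointing down it reaches from about 0.225 to 0.725 m from the base axis. Payload 3.1 kg.
Tool frame: the origin (TCP) lies midway between the tips of the shut fingers; the grasp point (between the pads) lies 19 mm behind it; z points along the fingers, y is the line along which they close (so a half turn about z gives the same grasp; the last joint's range is limited). The gripper opens to 85 mm and grips with 20 to 120 N. Pads are 22 mm wide; open, the fingers measure 114 mm over their backs; the gripper's body (76 mm by 85 mm) begins 54 mm behind the grasp point. The pads swing forward as they close: fully open they stand 13 mm farther back than shut.
Start: joints at [1.022, 0.048, 0.099, 1.622, 0, 1.443], TCP at [0.214, 0.479, 0.231] pointing down, gripper open.
Joint ranges: [-2.91, 2.91], [-0.99, 1.94], [-1.21, 1.42], [-2.12, 2.29], [-1.49, 1.47], [-3.14, 3.14]. Speed limits (rad/s): [2.79, 2.79, 3.14, 3.14, 3.14, 3.14].

INTERFACE

Orientations are given as a unit quaternion [x, y, z, w].
In Python, from plant import telemetry, optics, env gives the robot as it stands.
- The arm moves only by the tool move_tool, called after "Call:" as name(argument=value, ...), one argument or row to a line, values as JSON. Schema: {"type":"object","properties":{"motion":{"type":"array","items":{"type":"array","items":{"type":"number"},"minItems":7,"maxItems":7},"minItems":1,"maxItems":12},"force":{"type":"number"},"only":{"type":"string"},"quiet":{"type":"boolean"},"lines":{"type":"string"}},"required":["motion"],"additionalProperties":false}. motion is a list of rows, 1 to 12 of them, each of 7 numbers: dx, dy, dz in shares of the most that a row can go, 1 being 50 mm, then a rotation vector rx, ry, rz in normalised numbers (1 is pi rad), then the opening from 0.0 (shut) to 1.0 (fully open); each row shifts and turns the commanded pose from where the row before left it, along the tool's axes as they then stand; what a row does not reach is not made up. A row lasts 1/10 s, in which the tool goes at most 0.05 m and 0.15 rad, less where a joint would pass 70% of its speed; a pose out of reach is approached as far as the arm can. The fingers move at their own pace and stop on an object; force is the grip in N (left out, the last holds). Time passes only in rows, so rows that do not move let the fingers close. The tool returns the time, the measured TCP pose, the force, the opening and the grip force at its end. only (a regular expression) keeps the lines of the reply that match it, lines (a string "A,B") keeps lines A to B, and quiet returns only ok. A shift or turn number past 1, either way, is cut back to 1. Input that does not fit is refused with a message, and nothing moves.
- telemetry.sense(): the state, without advancing time (a new reading comes with each control period).
- optics.read_camera(name): name is "scene" or "top" or "wrist"; returns a dict with "color" (420x560x3 uint8, blue, green, red), "vertical_fov" (degrees; the focal length in pixels is half the picture's height over the tangent of half this angle, whatever the lens; pixels are square), "cx", "cy" (the principal point, pixels), "rvec" (rotation vector, rad) and "tvec" (3), from world to camera coordinates, as OpenCV has them. Camera axes: x right, y down, z forward; pixel columns grow to the right and rows downward; lengths in m; the calibration is good to about 2 mm. A picture is of the moment at which its call begins. There is no depth.
- env.hand_in(): hands the job in; it is judged then, once.
The state is a dict: "t": time; "qpos": joint angles; "dq": joint speeds; "joint_efforts": joint torques, N m; "tool_pos": TCP position; "tool_rot": TCP orientation; "force": force on the tool from outside, world axes, zero at the start; "moment": the same for the moment, N m; "finger_gap": opening from 0.0 (shut) to 1.0 (fully open); "finger_force": force on a finger pad.
Only numpy, scipy, OpenCV 4.12 (cv2) and the standard library are available. Lean on these libraries where they do the work, as an engineer would, in place of code of your own. Each camera call takes 0.05 s, during which the arm holds its last target. There are 200 camera calls.

## Working session

There is one attempt and no reset: what is moved stays moved. The work goes in short steps, Python scripts to look and compute and a tool call to move; the robot and the scene stay as the last step left them, time stands still between calls to the robot, and variables do not carry over. Pictures are saved under pics/ and viewed, at most 10 in all, crops included, and the job is handed in when it is done.

```bash
mkdir -p pics; ls; python3 - <<'E'
from plant import telemetry, optics
import cv2
for n in ("scene","top","wrist"):
    d=optics.read_camera(n); cv2.imwrite(f"pics/{n}0.png",d["color"]); print(n,d["vertical_fov"],d["cx"],d["cy"],d["rvec"],d["tvec"])
print(telemetry.sense())
E
```

```text
pics
scene 55.246748343374264 281.00541986837067 207.13962229361758 [ 1.94494646 -0.80879011  0.51540062] [-0.37014022  0.27412087  0.59412638]
top 52.87817274417453 281.21339415420846 212.50882987031355 [ 2.17211142 -2.18546284  0.11914867] [0.01407523 0.57621138 1.10728939]
wrist 61.53530046269387 279.63421760046 207.19254715064523 [-2.42726031 -1.57537485 -0.22274012] [-0.52407068 -0.0366469   0.37907496]
{'t': 0.15, 'qpos': array([1.02219847e+00, 4.85833025e-02, 9.79376193e-02, 1.62198664e+00,
       2.28166212e-05, 1.44296169e+00]), 'dq': array([-0.00168507,  0.00013822,  0.00354086, -0.0004483 ,  0.0029169 ,
        0.00045365]), 'joint_efforts': array([ 1.95238033e-03, -3.39258564e+01,  3.20424628e+01,  1.53163075e-02,
       -9.82652432e-05,  4.11342768e-06]), 'tool_pos': array([0.21421176, 0.47878988, 0.23037458]), 'tool_rot': array([ 2.08833035e-01,  9.77950878e-01, -8.62205646e-04, -3.15358038e-04]), 'force': array([ 0.27172674, -0.21598146,  0.12889935]), 'moment': array([-0.00258548,  0.00227053,  0.02110054]), 'finger_force': 0.0, 'finger_gap': 1.003564806328702}
```

```bash
python3 -c "
import cv2
a=cv2.imread('pics/top0.png');cv2.imwrite('pics/top0b.png',cv2.resize(a,(800,600),interpolation=cv2.INTER_CUBIC))
a=cv2.imread('pics/scene0.png');cv2.imwrite('pics/scene0b.png',cv2.resize(a,(800,600),interpolation=cv2.INTER_CUBIC))"
```

```text
(no output)
```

View pics/top0b.png

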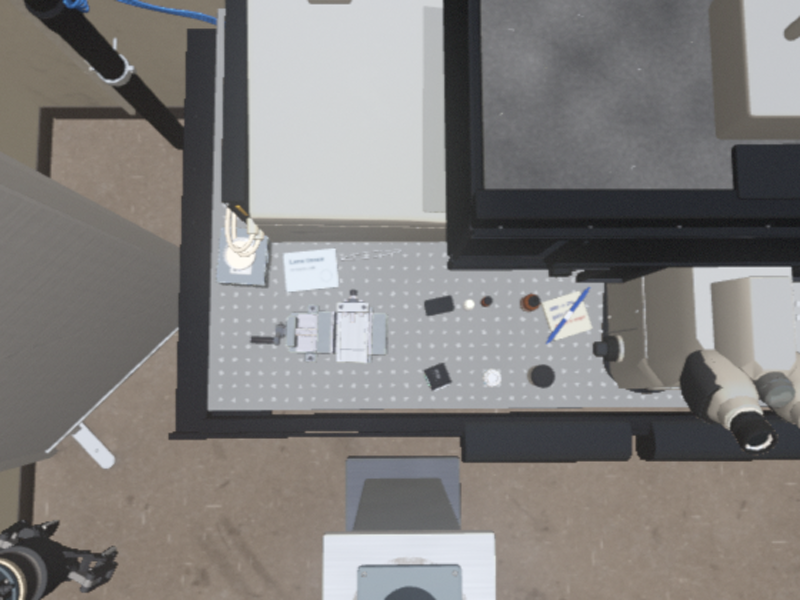

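View pics/scene0b.png

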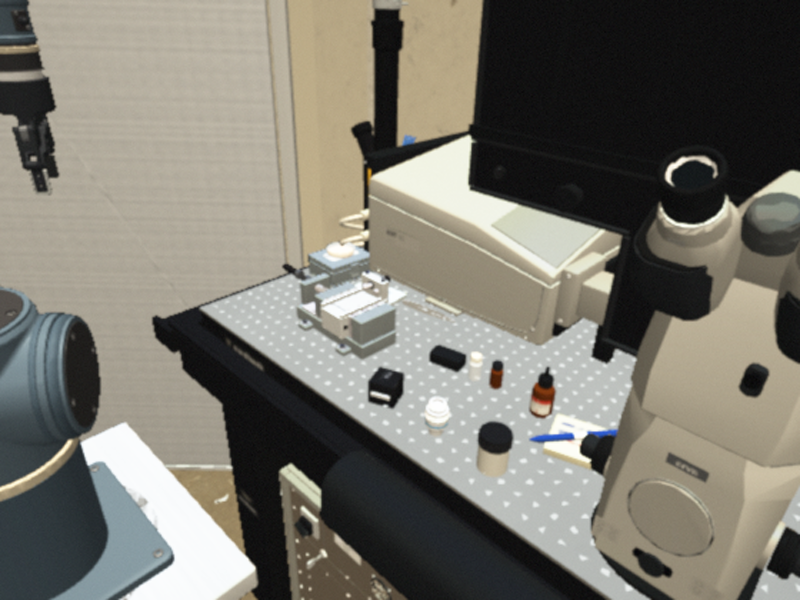

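The top view shows the vise at about (335,335) with its crank at (265,340), and the cube at (437,376). I'll enlarge both regions.

```bash
cat > h.py <<'E'
import numpy as np, cv2
from plant import telemetry, optics
from scipy.spatial.transform import Rotation as R
def cam(n):
    d=optics.read_camera(n); f=d["color"].shape[0]/2/np.tan(np.radians(d["vertical_fov"])/2)
    d["K"]=np.array([[f,0,d["cx"]],[0,f,d["cy"]],[0,0,1]]); return d
def ray(d,u,v,z):
    M,_=cv2.Rodrigues(np.array(d["rvec"],float)); c=-M.T@np.array(d["tvec"])
    r=M.T@np.linalg.solve(d["K"],[u,v,1]); return c+r*(z-c[2])/r[2]
def proj(d,P):
    return cv2.projectPoints(np.array(P,float).reshape(-1,3),np.array(d["rvec"],float),np.array(d["tvec"],float),d["K"],None)[0][:,0]
def crop(d,name,x0,y0,x1,y1,s):
    cv2.imwrite(name,cv2.resize(d["color"][y0:y1,x0:x1],None,fx=s,fy=s,interpolation=cv2.INTER_CUBIC))
E
python3 - <<'E'
from h import *
t=cam("top");s=cam("scene")
crop(t,"pics/tc.png",170,195,330,275,5)
crop(s,"pics/sc.png",195,180,355,290,5)
E
```

```text
(no output)
```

View pics/tc.png

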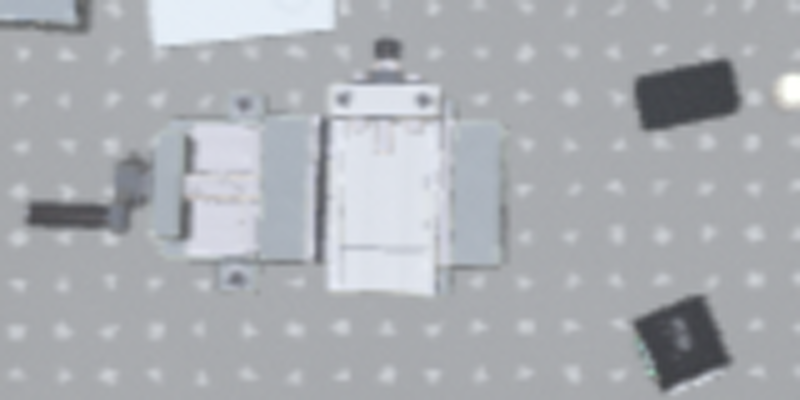

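View pics/sc.png

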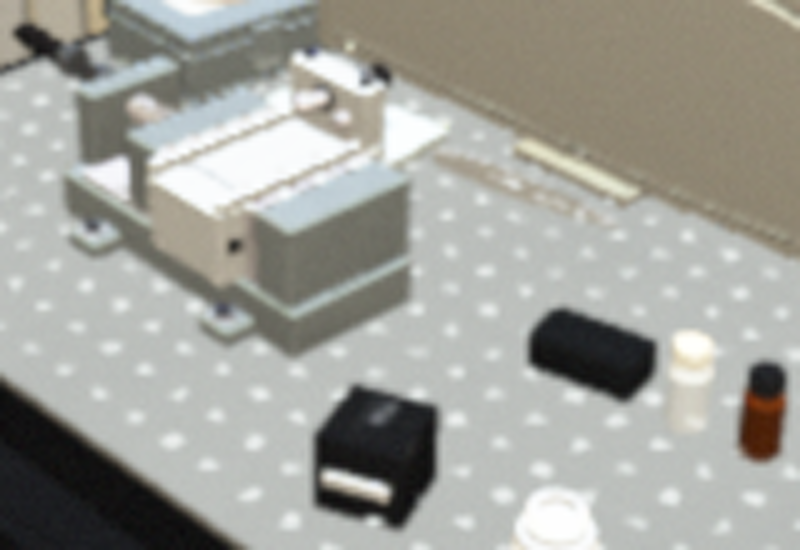

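Top crop: the handle runs (28,213) to (110,215). The fixed jaw's right corners are (503,122) and (501,265), and the moving jaw's left corners are (262,118) and (260,261). Cube top corners are (635,322), (700,296), (730,360) and (665,388), with the tab on the lower-right edge. The scene crop shows the white tab at (355,485). Next I'll fit the poses.

```bash
python3 - <<'E'
from h import *
from scipy.optimize import least_squares
t=cam("top");s=cam("scene")
T=lambda u,v:np.array([170+u/5,195+v/5])
S=lambda u,v:np.array([195+u/5,180+v/5])
def W(p,P):  # p=x,y,yaw
    c,sn=np.cos(p[2]),np.sin(p[2]); P=np.array(P,float).reshape(-1,3)
    return np.c_[p[0]+c*P[:,0]-sn*P[:,1],p[1]+sn*P[:,0]+c*P[:,1],P[:,2]]
def fit(p0,obs,extra=0):
    def f(q):
        r=[]
        for d,uv,P in obs:
            P=P(q) if callable(P) else P
            r.append(proj(d,W(q,P))[0]-uv)
        return np.ravel(r)
    o=least_squares(f,p0); return o.x,np.round(f(o.x),1)
ja=lambda y:(lambda q:[-.036+q[3],y,.07])
hd=lambda x:(lambda q:[x,-.028*np.sin(q[4]),.055+.028*np.cos(q[4])])
v,r=fit([.45,.15,-1.57,0.001,.4],[(t,T(503,122),[.09,.038,.07]),(t,T(501,265),[.09,-.038,.07]),(t,T(262,118),ja(.038)),(t,T(260,261),ja(-.038)),(t,T(28,213),hd(-.15)),
 (s,S(410,180),[.09,.038,.07]),(s,S(290,232),[.09,-.038,.07]),(s,S(293,352),[.09,-.038,0])])
print("vise",v,r)
c,r=fit([.45,.12,-1.57],[(t,T(329,85),[-.027,.052,.101]),(t,T(440,88),[.027,.052,.101]),(t,T(326,290),[-.027,-.052,.075]),(t,T(437,295),[.027,-.052,.075])])
print("car",c,r)
k,r=fit([.35,0,-1.],[(t,T(635,322),[-.019,.022,.038]),(t,T(700,296),[.021,.022,.038]),(t,T(730,360),[.021,-.018,.038]),(t,T(665,388),[-.019,-.018,.038])])
print("cube",k,r)
for n,z in (("hand top",.083),):
  print("handle end",W(v,hd(-.13)(v)),"axis",W(v,[-.13,0,.055]))
print("car in vise",[ (W(c,[0,0,0])-W(v,[0,0,0]))])
E
```

```text
vise [ 0.52008735  0.1289158  -1.58574745  0.00179158  0.5035803 ] [ 0.1 -0.9  0.2  0.1  0.1 -0.5 -0.1  0.5  0.4 -0.  -0.  -1.4 -0.3 -0.4
 -0.6  1.6]
car [ 0.51877031  0.09927008 -1.60405088] [ 0.4 -0.2 -0.3 -0.2  0.4  0.4 -0.6 -0. ]
cube [ 0.4383396  -0.05487629 -1.16744056] [-0.5 -0.1  0.4 -1.   0.5  0.2 -0.4  0.8]
handle end [[0.50852063 0.25910328 0.07952409]] axis [[0.52203093 0.25890128 0.055     ]]
car in vise [array([[-0.00131704, -0.02964572,  0.        ]])]
```

```bash
cat >> h.py <<'E'
def go(pos,yang):
    "tool pointing down, tool y at world angle yang(mod pi): print delta in current tool axes, rotation first then translation, and translation first"
    s=telemetry.sense(); Rc=R.from_quat(s["tool_rot"]); 
    best=None
    for a in (yang,yang+np.pi):
        y=np.array([np.cos(a),np.sin(a),0]); z=np.array([0,0,-1.]); Rt=R.from_matrix(np.c_[np.cross(y,z),y,z])
        rv=(Rc.inv()*Rt).as_rotvec()
        if best is None or np.linalg.norm(rv)<np.linalg.norm(best[0]): best=(rv,Rt)
    d=np.array(pos)-s["tool_pos"]; np.set_printoptions(suppress=True,precision=4)
    print("t",s["t"],"pos",s["tool_pos"],"gap",s["finger_gap"],"F",s["force"],"ff",s["finger_force"])
    print("rot",best[0],"| trans before rot",Rc.inv().apply(d),"| trans after rot",best[1].inv().apply(d))
E
python3 -c "
from h import *
go([.5085,.259,.19],-.015)"
```

```text
t 0.35 pos [0.2144 0.4791 0.231 ] gap 0.9986843929153446 F [-0.6665 -0.2416  0.3719] ff 0.0
rot [-0.0006  0.0003  1.165 ] | trans before rot [-0.3583 -0.0807  0.041 ] | trans after rot [-0.2156  0.2974  0.041 ]
```

Careful with the scale: shifts go in shares of 50 mm and turns go in shares of pi rad. That gives: -0.0448 m is -0.896, -0.0101 m is -0.202.

Call:
move_tool(
  motion=[
    [-0.896,-0.202,0.102,0,0,0,1],
    [-0.896,-0.202,0.102,0,0,0,1],
    [-0.896,-0.202,0.102,0,0,0,1],
    [-0.896,-0.202,0.102,0,0,0,1],
    [-0.896,-0.202,0.102,0,0,0,1],
    [-0.896,-0.202,0.102,0,0,0,1],
    [-0.896,-0.202,0.102,0,0,0,1],
    [-0.896,-0.202,0.102,0,0,0,1],
  ],
  force=40,
)

```text
t: 1.15
tool_pos: [0.5099, 0.2577, 0.1904]
tool_rot: [0.209, 0.978, 0.0, 0.0]
force: [-0.5, 0.4, 0.9]
finger_gap: 1.0
finger_force: 0.0
```

Call:
move_tool(
  motion=[
    [0,0,0,0,0,0.0463,0.5],
    [0,0,0,0,0,0.0463,0.5],
    [0,0,0,0,0,0.0463,0.5],
    [0,0,0,0,0,0.0463,0.5],
    [0,0,0,0,0,0.0463,0.5],
    [0,0,0,0,0,0.0463,0.5],
    [0,0,0,0,0,0.0463,0.5],
    [0,0,0,0,0,0.0463,0.5],
    [0,0,0,0,0,0,0.5],
    [0,0,0,0,0,0,0.5],
  ],
)

```text
t: 2.15
tool_pos: [0.5086, 0.259, 0.1905]
tool_rot: [0.711, 0.703, -0.0, -0.0]
force: [-0.8, -0.1, -0.2]
finger_gap: 0.497
finger_force: 0.0
```

```bash
python3 - <<'E'
from h import *
go([.5085,.259,.19],-.015)
d=cam("wrist"); cv2.imwrite("pics/w1.png",cv2.resize(d["color"],(800,600)))
print(proj(d,[[.5085,.259,.0795],[.5085,.279,.0795],[.5085,.239,.0795]])*800/560)
E
```

```text
t 2.15 pos [0.5086 0.259  0.1905] gap 0.49735198052761365 F [-0.8215 -0.1391 -0.1752] ff 0.0
rot [-0.0001  0.      0.0033] | trans before rot [-0.     -0.0001  0.0005] | trans after rot [-0.     -0.0001  0.0005]
[[399.7992 291.0982]
 [399.3889 253.4927]
 [400.1924 327.1379]]
```

View pics/w1.png

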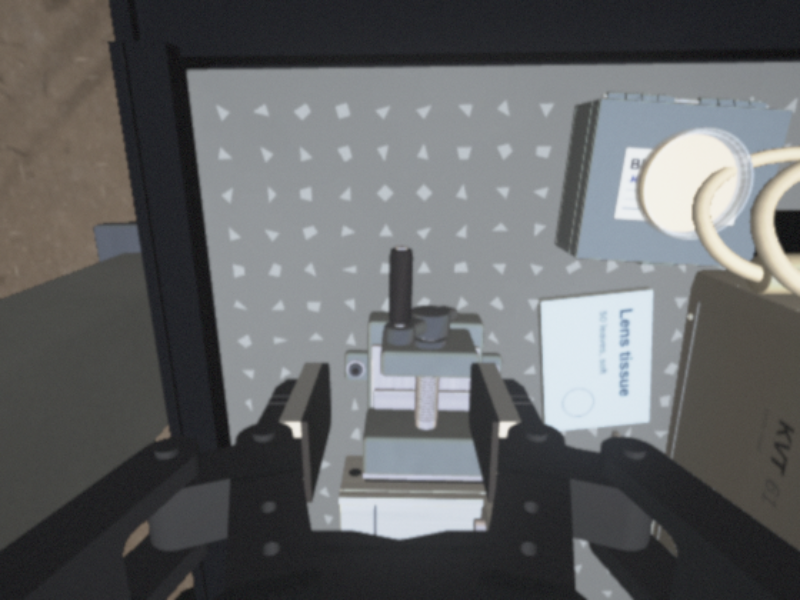

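Wrist view: the handle runs (401,247) to (400,325), about 2 mm further left than predicted, and the vise looks square in the picture. I'll descend and grip.

Scaled: 0.043 m is 0.86, 0.003 m is 0.06.

Call:
move_tool(
  motion=[
    [0.06,0,0.86,0,0,0,0.5],
    [0,0,0.86,0,0,0,0.5],
    [0,0,0.84,0,0,0,0.5],
    [0,0,0,0,0,0,0.5],
    [0,0,0,0,0,0,0.1],
    [0,0,0,0,0,0,0.1],
    [0,0,0,0,0,0,0.1],
    [0,0,0,0,0,0,0.1],
    [0,0,0,0,0,0,0.1],
  ],
  force=40,
)

```text
t: 3.1
tool_pos: [0.5103, 0.2629, 0.0661]
tool_rot: [0.712, 0.702, 0.002, 0.001]
force: [-3.5, 0.1, 6.9]
finger_gap: 0.127
finger_force: 39.6
```

```bash
python3 - <<'E'
from h import *
go([.5085,.262,.0625],-.015)
E
```

```text
t 3.1 pos [0.5103 0.2629 0.0661] gap 0.12733055964767692 F [-3.52    0.1265  6.856 ] ff 39.6072788676247
rot [ 0.0043 -0.0022  0.0003] | trans before rot [-0.0009 -0.0018  0.0036] | trans after rot [-0.0009 -0.0018  0.0036]
```

```bash
python3 - <<'E'
import numpy as np
a=.47+np.arange(27)*.3
for i in range(26): print(round(a[i+1],2), *np.round([-.028*(np.sin(a[i+1])-np.sin(a[i])), -.028*(np.cos(a[i+1])-np.cos(a[i]))],4))
E
```

```text
0.77 -0.0068 0.0049
1.07 -0.0051 0.0067
1.37 -0.0029 0.0079
1.67 -0.0004 0.0084
1.97 0.0021 0.0081
2.27 0.0044 0.0071
2.57 0.0063 0.0055
2.87 0.0076 0.0034
3.17 0.0083 0.001
3.47 0.0082 -0.0015
3.77 0.0074 -0.0039
4.07 0.006 -0.0059
4.37 0.004 -0.0074
4.67 0.0016 -0.0082
4.97 -0.0009 -0.0083
5.27 -0.0033 -0.0077
5.57 -0.0054 -0.0064
5.87 -0.0071 -0.0045
6.17 -0.0081 -0.0022
6.47 -0.0084 0.0003
6.77 -0.0079 0.0028
7.07 -0.0067 0.005
7.37 -0.005 0.0067
7.67 -0.0027 0.0079
7.97 -0.0003 0.0084
8.27 0.0022 0.0081
```

Call:
move_tool(
  motion=[
    [0,-0.11,0.06,0,0,0,0.1],
    [0,-0.102,0.134,0,0,0,0.1],
    [0,-0.058,0.158,0,0,0,0.1],
  ],
)

```text
t: 3.4
tool_pos: [0.4986, 0.263, 0.0474]
tool_rot: [0.712, 0.702, 0.004, 0.002]
force: [7.1, 0.4, 1.4]
finger_gap: 0.129
finger_force: 39.1
```

Call:
move_tool(
  motion=[
    [0,-0.008,0.168,0,0,0,0.1],
    [0,0.042,0.162,0,0,0,0.1],
    [0,0.088,0.142,0,0,0,0.1],
  ],
)

```text
t: 3.7
tool_pos: [0.5062, 0.2628, 0.0239]
tool_rot: [0.712, 0.702, 0.004, 0.003]
force: [6.1, -2.1, 10.2]
finger_gap: 0.127
finger_force: 40.1
```

Scaled: 0.0083 m is 0.166, 0.0082 m is 0.164.

Call:
move_tool(
  motion=[
    [0,0.126,0.096,0,0,0,0.1],
    [0,0.152,0.06,0,0,0,0.1],
    [0,0.166,0.01,0,0,0,0.1],
    [0,0.164,-0.03,0,0,0,0.1],
  ],
)

```text
t: 4.1
tool_pos: [0.5312, 0.262, 0.0157]
tool_rot: [0.712, 0.702, -0.0, -0.001]
force: [-4.9, -0.8, 10.6]
finger_gap: 0.124
finger_force: 40.4
```

Call:
move_tool(
  motion=[
    [0,0.148,-0.078,0,0,0,0.1],
    [0,0.12,-0.118,0,0,0,0.1],
    [0,0.08,-0.148,0,0,0,0.1],
    [0,0.032,-0.164,0,0,0,0.1],
  ],
)

```text
t: 4.5
tool_pos: [0.5538, 0.2614, 0.0383]
tool_rot: [0.712, 0.702, 0.002, 0.002]
force: [7.4, 1.5, -5.2]
finger_gap: 0.121
finger_force: 39.7
```

Scaled: -0.0083 m is -0.166, -0.0077 m is -0.154.

Call:
move_tool(
  motion=[
    [0,-0.018,-0.166,0,0,0,0.1],
    [0,-0.066,-0.154,0,0,0,0.1],
    [0,-0.108,-0.128,0,0,0,0.1],
    [0,-0.142,-0.09,0,0,0,0.1],
  ],
)

```text
t: 4.9
tool_pos: [0.5382, 0.2619, 0.0691]
tool_rot: [0.713, 0.702, 0.004, 0.003]
force: [3.7, 0.3, -0.2]
finger_gap: 0.127
finger_force: 40.2
```

Call:
move_tool(
  motion=[
    [0,-0.162,-0.044,0,0,0,0.1],
    [0,-0.168,0.006,0,0,0,0.1],
    [0,-0.158,0.056,0,0,0,0.1],
  ],
)

```text
t: 5.2
tool_pos: [0.5102, 0.2626, 0.0667]
tool_rot: [0.712, 0.702, 0.002, 0.001]
force: [6.3, 2.1, -3.5]
finger_gap: 0.122
finger_force: 39.8
```

Call:
move_tool(
  motion=[
    [0,-0.134,0.1,0,0,0,0.1],
    [0,-0.1,0.134,0,0,0,0.1],
    [0,-0.054,0.158,0,0,0,0.1],
    [0,0,0,0,0,0,0.1],
  ],
)

```text
t: 5.6
tool_pos: [0.4983, 0.2629, 0.0461]
tool_rot: [0.712, 0.702, 0.003, 0.002]
force: [11.3, 2.7, -3.9]
finger_gap: 0.12
finger_force: 39.9
```

Scaled: 0.0084 m is 0.168, 0.008 m is 0.16.

Call:
move_tool(
  motion=[
    [0,-0.006,0.168,0,0,0,0.1],
    [0,0.052,0.16,0,0,0,0.1],
    [0,0,0,0,0,0,0.1],
    [0,0,0,0,0,0,0.1],
  ],
)

```text
t: 6.0
tool_pos: [0.501, 0.2629, 0.0314]
tool_rot: [0.712, 0.702, 0.003, 0.002]
force: [9.2, 1.6, 2.7]
finger_gap: 0.126
finger_force: 40.5
```

Call:
move_tool(
  motion=[
    [0,0,0,0,0,0,0.35],
    [0,0,0,0,0,0,0.35],
    [0,0,0,0,0,0,0.35],
    [0,0,-1,0,0,0,0.5],
    [0,0,-1,0,0,0,0.5],
    [0,0,-1,0,0,0,0.5],
    [0,-0.4,0,0,0,0,0.5],
    [0,0,0,0,0,0,0.5],
  ],
)

```text
t: 6.8
tool_pos: [0.4762, 0.2629, 0.1817]
tool_rot: [0.712, 0.702, 0.0, -0.0]
force: [-0.4, -0.9, -0.6]
finger_gap: 0.498
finger_force: 0.0
```

```bash
python3 - <<'E'
from h import *
d=cam("wrist"); cv2.imwrite("pics/w2.png",cv2.resize(d["color"],(800,600)))
t=cam("top");np.save("t.npy",t["color"])
crop(t,"pics/t2.png",170,200,260,260,8)
E
```

```text
(no output)
```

View pics/w2.png

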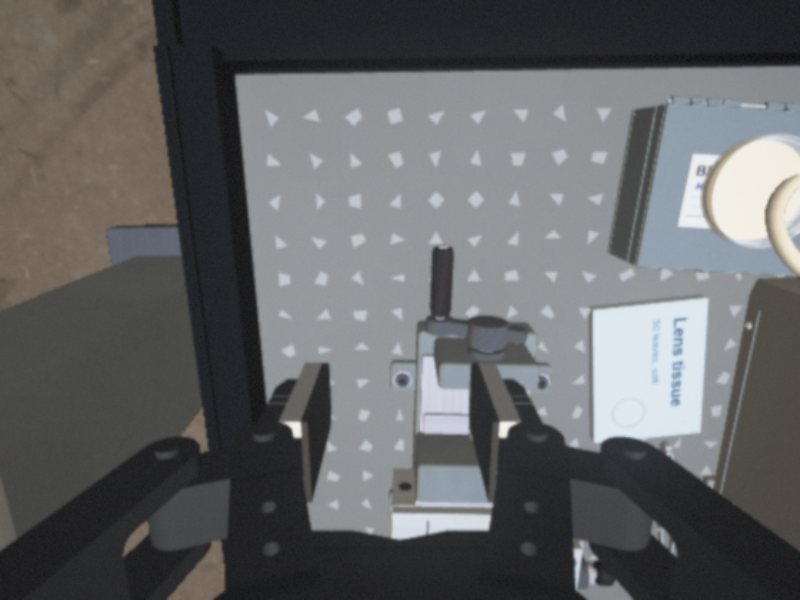

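The wrist view shows the handle at (440,282), turned to about 8.25 rad by my circle fit, and the jaw is against the carrier. Next is the cube.

```bash
python3 -c "
from h import *
go([.4405,-.055,.2],-1.167); print(telemetry.sense()['qpos'])"
```

```text
t 6.9 pos [0.4763 0.2621 0.1783] gap 0.5035893445061261 F [-0.4345  0.8085 -0.246 ] ff 0.0
rot [-0.0016  0.0028  1.1527] | trans before rot [-0.3177 -0.0314 -0.0212] | trans after rot [-0.1576  0.2776 -0.0217]
[ 0.3799  0.0941  0.0426  1.5223 -0.0002  1.9649]
```

View pics/t2.png

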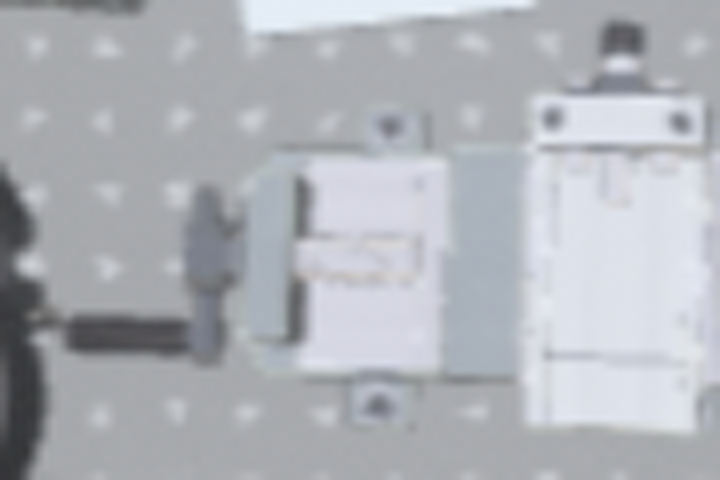

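Scaled: -0.0454 m is -0.908, -0.0045 m is -0.09, -0.1421 rad / 3.1416 = -0.0452.

Call:
move_tool(
  motion=[
    [-0.908,-0.09,-0.06,0,0,0,0.75],
    [-0.908,-0.09,-0.06,0,0,0,0.75],
    [-0.908,-0.09,-0.06,0,0,-0.0452,0.75],
  ],
)

```text
t: 7.2
tool_pos: [0.4607, 0.1273, 0.1858]
tool_rot: [0.662, 0.75, -0.002, -0.002]
force: [-0.2, -0.4, 0.2]
finger_gap: 0.752
finger_force: 0.0
```

```bash
python3 -c "
from h import *
go([.4405,-.055,.2],1.975); print(telemetry.sense()['qpos'])"
```

```text
t 7.2 pos [0.4607 0.1273 0.1858] gap 0.7522321111537521 F [-0.1641 -0.3733  0.2245] ff 0.0
rot [-0.0043  0.004   1.2905] | trans before rot [-0.1784 -0.0427 -0.0138] | trans after rot [-0.0903  0.1597 -0.0142]
[ 0.1296 -0.0741 -0.112   1.5383 -0.0006  1.5764]
```

Scaled: -0.0446 m is -0.892, -0.0107 m is -0.214, -0.1425 rad / 3.1416 = -0.0454.

Call:
move_tool(
  motion=[
    [-0.892,-0.214,-0.06,0,0,0,0.75],
    [-0.892,-0.214,-0.06,0,0,0,0.75],
    [-0.892,-0.214,-0.06,0,0,0,0.75],
    [-0.892,-0.214,-0.06,0,0,0,0.75],
    [0,0,0,0,0,-0.0454,0.75],
    [0,0,0,0,0,-0.0454,0.75],
    [0,0,0,0,0,-0.0454,0.75],
    [0,0,0,0,0,-0.0454,0.75],
    [0,0,0,0,0,-0.0454,0.75],
    [0,0,0,0,0,-0.0454,0.75],
  ],
)

```text
t: 8.2
tool_pos: [0.4399, -0.0533, 0.1979]
tool_rot: [0.291, 0.957, -0.0, -0.003]
force: [-0.4, -0.8, 0.3]
finger_gap: 0.756
finger_force: 0.0
```

Call:
move_tool(
  motion=[
    [0,0,0,0,0,-0.0454,0.75],
    [0,0,0,0,0,-0.0454,0.75],
    [0,0,0,0,0,-0.0454,0.75],
    [0,0,0,0,0,-0.0454,0.75],
    [0,0,0,0,0,-0.0454,0.75],
    [0,0,0,0,0,-0.0454,0.75],
    [0,0,0,0,0,-0.0449,0.75],
    [0,0,0,0,0,0,0.75],
  ],
)

```text
t: 9.0
tool_pos: [0.44, -0.0532, 0.1982]
tool_rot: [-0.198, 0.98, 0.001, -0.002]
force: [-0.7, 0.5, -0.7]
finger_gap: 0.745
finger_force: 0.0
```

```bash
python3 - <<'E'
from h import *
go([.4405,-.055,.2],1.975); print(telemetry.sense()['qpos'])
d=cam("wrist"); cv2.imwrite("pics/w3.png",cv2.resize(d["color"],(800,600)))
c,s=np.cos(-1.167),np.sin(-1.167)
P=[[.4383+c*x-s*y,-.0549+s*x+c*y,.038] for x,y in [(-.019,.022),(.021,.022),(.021,-.018),(-.019,-.018)]]
print(proj(d,P)*800/560)
import pickle;pickle.dump({k:d[k] for k in("K","rvec","tvec")},open("w3.pkl","wb"))
E
```

```text
t 9.0 pos [ 0.44   -0.0532  0.1982] gap 0.7452406676533053 F [-0.7321  0.4518 -0.6951] ff 0.0
rot [ 0.003  -0.004  -0.0049] | trans before rot [ 0.0003 -0.0018 -0.0018] | trans after rot [ 0.0003 -0.0018 -0.0018]
[-0.2718 -0.1647 -0.1698  1.5707 -0.0002 -0.6711]
[[427.188  301.049 ]
 [363.5014 301.3012]
 [361.9722 238.0689]
 [427.9651 237.8184]]
```

View pics/w3.png

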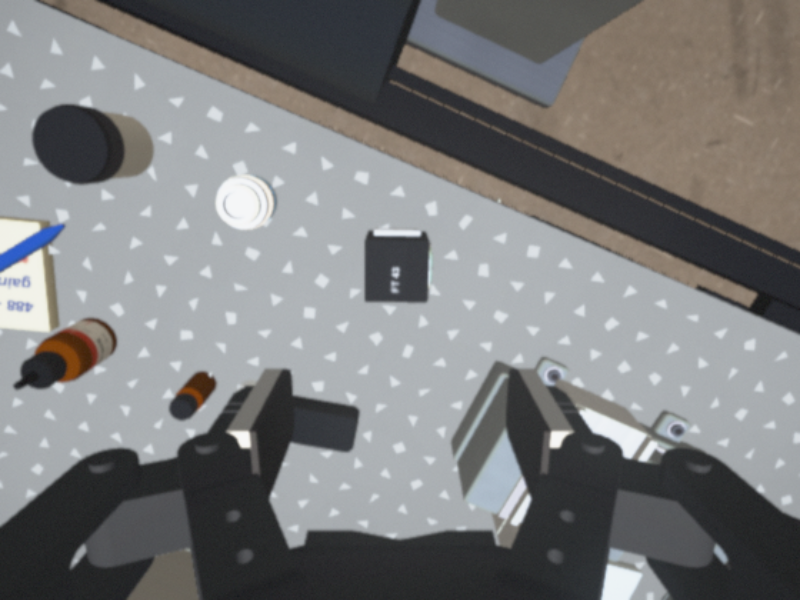

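The cube top's corners are at (364,301), (428,301), (431,236) and (366,236), within about 1 mm of the prediction, with the tab at the top side. I'll descend and grip it.

Scaled: 0.045 m is 0.9, 0.03 m is 0.6.

Call:
move_tool(
  motion=[
    [0,-0.02,0.9,0,0,0,0.75],
    [0,-0.01,0.9,0,0,0,0.75],
    [0,0,0.9,0,0,0,0.75],
    [0,0,0.6,0,0,0,0.75],
    [0,0,0.44,0,0,0,0.75],
    [0,0,0,0,0,0,0.75],
    [0,0,0,0,0,0,0.3],
    [0,0,0,0,0,0,0.3],
    [0,0,0,0,0,0,0.3],
    [0,0,0,0,0,0,0.3],
    [0,0,0,0,0,0,0.3],
    [0,0,0,0,0,0,0.3],
  ],
  force=50,
)

```text
t: 10.25
tool_pos: [0.4429, -0.055, 0.0152]
tool_rot: [-0.198, 0.98, -0.001, 0.001]
force: [0.3, -0.8, 5.0]
finger_gap: 0.456
finger_force: 51.9
```

```bash
python3 -c "
from h import *
go([.4405,-.055,.009],1.975)"
```

```text
t 10.25 pos [ 0.4429 -0.055   0.0152] gap 0.4561417384243517 F [ 0.3417 -0.848   4.9727] ff 51.87459468841553
rot [-0.0018  0.0023 -0.0046] | trans before rot [0.0023 0.001  0.0062] | trans after rot [0.0022 0.001  0.0062]
```

Scaled: 0.004 m is 0.08, 0.002 m is 0.04.

Call:
move_tool(
  motion=[
    [0,0,0,0,0,0,0.6],
    [0,0,0,0,0,0,0.6],
    [0.04,0,0.08,0,0,0,0.6],
    [0,0,0,0,0,0,0.6],
  ],
)

```text
t: 10.65
tool_pos: [0.4386, -0.0552, 0.0086]
tool_rot: [-0.198, 0.98, 0.001, -0.001]
force: [-0.6, -0.6, 0.3]
finger_gap: 0.602
finger_force: 0.0
```

Call:
move_tool(
  motion=[
    [0,0,0,0,0,0,0.6],
    [0,0,0,0,0,0,0.6],
    [0,0,0.02,0,0,0,0.3],
    [0,0,0,0,0,0,0.3],
    [0,0,0,0,0,0,0.3],
    [0,0,0,0,0,0,0.3],
    [0,0,0,0,0,0,0.3],
  ],
  force=50,
)

```text
t: 11.35
tool_pos: [0.4405, -0.0556, 0.0093]
tool_rot: [-0.199, 0.98, -0.0, 0.001]
force: [0.7, 0.2, 3.4]
finger_gap: 0.462
finger_force: 51.6
```

```bash
python3 -c "
from h import *
go([.4405,-.055,.009],1.975)"
```

```text
t 11.35 pos [ 0.4405 -0.0556  0.0093] gap 0.4618187875133759 F [0.7311 0.1538 3.3658] ff 51.58368766307831
rot [-0.0009  0.0011 -0.0045] | trans before rot [-0.0002  0.0006  0.0003] | trans after rot [-0.0002  0.0006  0.0003]
```

Scaled: -0.05 m is -1, -0.04 m is -0.8.

Call:
move_tool(
  motion=[
    [0,0,-0.8,0,0,0,0.3],
    [0,0,-1,0,0,0,0.3],
    [0,0,-1,0,0,0,0.3],
    [0,0,0,0,0,0,0.3],
  ],
)

```text
t: 11.75
tool_pos: [0.4441, -0.0566, 0.1562]
tool_rot: [-0.199, 0.98, -0.003, 0.006]
force: [0.1, -0.4, -0.2]
finger_gap: 0.459
finger_force: 51.4
```

```bash
python3 - <<'E'
from h import *
from scipy.optimize import least_squares
t=cam("top")
T=lambda u,v:np.array([170+u/8,200+v/8])
obs=[(T(531,96),[-.027,.052,.101]),(T(705,100),[.027,.052,.101]),(T(525,427),[-.027,-.052,.075]),(T(698,433),[.027,-.052,.075])]
def f(q):
    c,s=np.cos(q[2]),np.sin(q[2])
    return np.ravel([proj(t,[q[0]+c*P[0]-s*P[1],q[1]+s*P[0]+c*P[1],P[2]])[0]-uv for uv,P in obs])
o=least_squares(f,[.52,.098,-1.586]);print(o.x,o.fun.round(2))
go([.508,.098,.15],1.556)
E
```

```text
[ 0.51851631  0.09865396 -1.60632731] [ 0.11 -0.12 -0.12  0.02  0.21  0.12 -0.21 -0.02]
t 11.8 pos [ 0.4423 -0.0562  0.1526] gap 0.4573676448907005 F [-0.304   0.6299 -1.5772] ff 51.35527968406677
rot [-0.0035  0.0068  0.4146] | trans before rot [-0.1205  0.1165  0.0027] | trans after rot [-0.0634  0.1551  0.0026]
```

Scaled: -0.03 m is -0.6, 0.029 m is 0.58, 0.138 rad / 3.1416 = 0.0439.

Call:
move_tool(
  motion=[
    [-0.6,0.58,0,0,0,0,0.3],
    [-0.6,0.58,0,0,0,0,0.3],
    [-0.6,0.58,0,0,0,0,0.3],
    [-0.6,0.58,0,0,0,0,0.3],
    [0,0,0,0,0,0.0439,0.3],
    [0,0,0,0,0,0.0439,0.3],
    [0,0,0,0,0,0.0439,0.3],
    [0,0,0,0,0,0,0.3],
    [0,0,0,0,0,0,0.3],
  ],
)

```text
t: 12.7
tool_pos: [0.504, 0.098, 0.1467]
tool_rot: [0.006, 1.0, -0.0, -0.002]
force: [0.5, -0.1, -0.4]
finger_gap: 0.46
finger_force: 51.1
```

```bash
python3 - <<'E'
from h import *
go([.508,.0985,.15],1.556)
d=cam("wrist"); cv2.imwrite("pics/w4.png",cv2.resize(d["color"],(800,600),interpolation=cv2.INTER_CUBIC))
import pickle;pickle.dump({k:d[k] for k in("K","rvec","tvec")},open("w4.pkl","wb"))
E
```

```text
t 12.7 pos [0.504  0.098  0.1467] gap 0.46019391595199866 F [ 0.4946 -0.0819 -0.4232] ff 51.08742356300354
rot [-0.0003 -0.0038  0.0034] | trans before rot [-0.004   0.0005 -0.0033] | trans after rot [-0.004   0.0006 -0.0033]
```

View pics/w4.png

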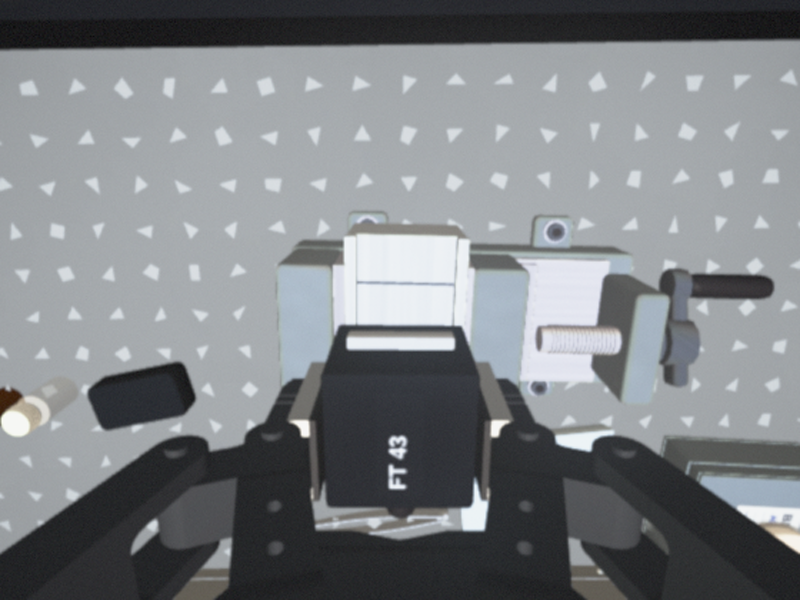

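The wrist view shows the channel front edge at row 238: outer rail corners (345,237) and (469,240), inner (357,237) and (457,239). The cube is centred near column 400, square in the fingers with its tab towards the robot.

```bash
python3 - <<'E'
from h import *
import pickle
d=pickle.load(open("w4.pkl","rb")); k=.7
for n,u,v in (("oL",345,237),("oR",469,240),("iL",357,237),("iR",457,239),("iL2",356,315),("iR2",455,318),("oL2",345,315),("oR2",468,318)): print(n,ray(d,u*k,v*k,.075).round(4))
# cube bottom at tcp-.0093
for u,v in ((337,327),(463,327)): print(ray(d,u*k,v*k,.1467-.0093).round(4))
for u,v in ((322,505),(478,503)): print(ray(d,u*k,v*k,.1467+.0287).round(4))
print("tcp px",proj(d,[[.504,.098,.175]])/k)
E
```

```text
oL [0.4682 0.0753 0.075 ]
oR [0.47   0.1285 0.075 ]
iL [0.4682 0.0804 0.075 ]
iR [0.4695 0.1233 0.075 ]
iL2 [0.5034 0.0788 0.075 ]
iR2 [0.5053 0.1232 0.075 ]
oL2 [0.5034 0.0738 0.075 ]
oR2 [0.5054 0.129  0.075 ]
[0.4869 0.0785 0.1374]
[0.4873 0.1188 0.1374]
[0.524  0.0773 0.1754]
[0.5237 0.1191 0.1754]
tcp px [[398.24091051 437.79423655]]
```

Careful with the scale: shifts go in shares of 50 mm and turns go in shares of pi rad. That gives: 0.035 m is 0.7, 0.015 m is 0.3, 0.003 rad / 3.1416 = 0.001.

Call:
move_tool(
  motion=[
    [-0.08,0.06,0,0,0,0.001,0.3],
    [0,0,0.7,0,0,0,0.3],
    [0,0,0.3,0,0,0,0.3],
    [0,0,0.08,0,0,0,0.3],
    [0,0,0,0,0,0,0.3],
    [0,0,0,0,0,0,0.3],
  ],
)

```text
t: 13.35
tool_pos: [0.5099, 0.101, 0.0958]
tool_rot: [0.009, 1.0, 0.0, 0.001]
force: [0.4, -0.7, -0.8]
finger_gap: 0.454
finger_force: 51.2
```

```bash
python3 - <<'E'
from h import *
import pickle
go([.508,.101,.09],1.556)
d=cam("wrist"); crop(d,"pics/w5.png",190,130,390,280,4)
pickle.dump({k:d[k] for k in("K","rvec","tvec")},open("w5.pkl","wb"))
E
```

```text
t 13.35 pos [0.5099 0.101  0.0958] gap 0.45422452930645135 F [ 0.4109 -0.7102 -0.8424] ff 51.224403977394104
rot [ 0.0001  0.0015 -0.0024] | trans before rot [ 0.002  -0.0001  0.0058] | trans after rot [ 0.0019 -0.0001  0.0058]
```

View pics/w5.png

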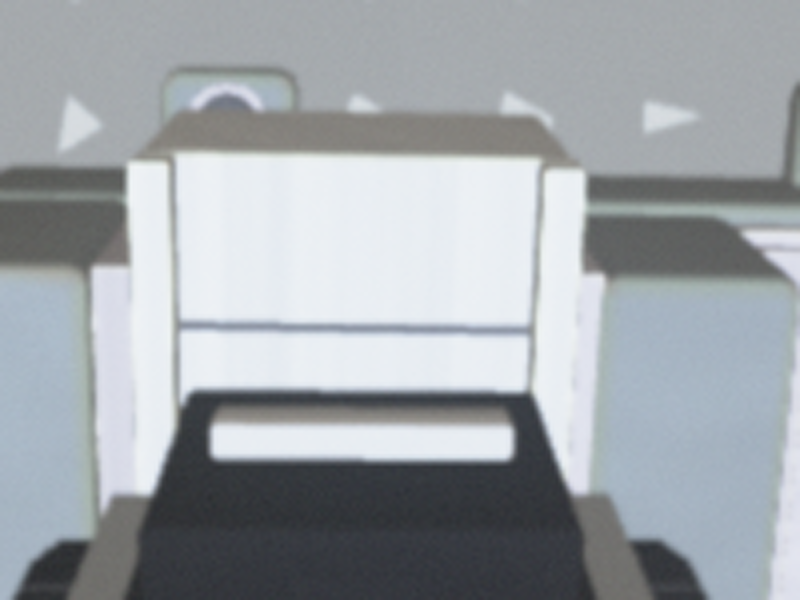

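Close view: the cube's bottom edge spans columns 185–533 (centre 359) and the outer rails span 130–585 (centre about 358), so it's centred and square. Lowering now.

Scaled: 0.008 m is 0.16, 0.005 m is 0.1.

Call:
move_tool(
  motion=[
    [0.02,0,0.16,0,0,0,0.3],
    [0,0,0.1,0,0,0,0.3],
    [0,0,0,0,0,0,0.3],
    [0,0,0,0,0,0,0.3],
  ],
)

```text
t: 13.8
tool_pos: [0.508, 0.101, 0.0815]
tool_rot: [0.009, 1.0, -0.0, -0.0]
force: [0.2, 0.3, -1.6]
finger_gap: 0.462
finger_force: 51.2
```

Call:
move_tool(
  motion=[
    [0,0,0.04,0,0,0,0.3],
    [0,0,0.02,0,0,0,0.3],
    [0,0,0,0,0,0,0.3],
    [0,0,0,0,0,0,0.3],
  ],
)

```text
t: 14.2
tool_pos: [0.5083, 0.101, 0.0788]
tool_rot: [0.009, 1.0, -0.0, -0.0]
force: [0.6, 0.1, -1.2]
finger_gap: 0.459
finger_force: 51.2
```

Scaled: 0.001 m is 0.02.

Call:
move_tool(
  motion=[
    [0,0,0.02,0,0,0,0.3],
    [0,0,0,0,0,0,0.3],
    [0,0,0,0,0,0,0.3],
  ],
)

```text
t: 14.5
tool_pos: [0.5083, 0.1011, 0.0778]
tool_rot: [0.009, 1.0, 0.0, -0.0]
force: [0.3, 0.3, -1.7]
finger_gap: 0.458
finger_force: 51.2
```

Call:
move_tool(
  motion=[
    [0,0,0.014,0,0,0,0.3],
    [0,0,0,0,0,0,0.3],
    [0,0,0,0,0,0,0.3],
  ],
)

```text
t: 14.8
tool_pos: [0.5084, 0.1011, 0.0773]
tool_rot: [0.009, 1.0, 0.0, 0.0]
force: [0.2, -0.6, -0.2]
finger_gap: 0.464
finger_force: 51.3
```

Call:
move_tool(
  motion=[
    [0,0,0.014,0,0,0,0.3],
    [0,0,0,0,0,0,0.3],
    [0,0,0,0,0,0,0.3],
  ],
)

```text
t: 15.1
tool_pos: [0.5084, 0.1011, 0.0773]
tool_rot: [0.009, 1.0, -0.0, 0.0]
force: [-2.7, 0.6, 5.4]
finger_gap: 0.457
finger_force: 51.9
```

Scaled: -0.004 m is -0.08, -0.0008 m is -0.016.

Call:
move_tool(
  motion=[
    [0,0,-0.016,0,0,0,0.3],
    [0,0,0,0,0,0,0.3],
    [-0.08,0,0,0,0,0,0.3],
    [-0.08,0,0,0,0,0,0.3],
    [0,0,0,0,0,0,0.3],
    [0,0,0,0,0,0,0.3],
  ],
)

```text
t: 15.7
tool_pos: [0.5167, 0.101, 0.0773]
tool_rot: [0.009, 1.0, 0.0, 0.0]
force: [-1.8, -0.2, 3.9]
finger_gap: 0.457
finger_force: 51.9
```

Call:
move_tool(
  motion=[
    [-0.04,0,0,0,0,0,0.3],
    [-0.04,0,0,0,0,0,0.3],
    [0,0,0,0,0,0,0.3],
    [0,0,0,0,0,0,0.3],
  ],
)

```text
t: 16.1
tool_pos: [0.5171, 0.101, 0.0774]
tool_rot: [0.008, 1.0, -0.0, -0.003]
force: [-10.0, -0.1, 9.9]
finger_gap: 0.459
finger_force: 52.6
```

Call:
move_tool(
  motion=[
    [-0.04,0,0,0,0,0,0.3],
    [-0.04,0,0,0,0,0,0.3],
    [0,0,0,0,0,0,0.3],
    [0,0,0,0,0,0,0.3],
  ],
)

```text
t: 16.5
tool_pos: [0.5201, 0.1009, 0.0774]
tool_rot: [0.008, 1.0, -0.0, -0.004]
force: [-12.1, -0.6, 12.0]
finger_gap: 0.46
finger_force: 52.8
```

Vertical load has built up to 12 N, so I'll ease the cube off the floor.

Scaled: -0.0015 m is -0.03.

Call:
move_tool(
  motion=[
    [0,0,-0.03,0,0,0,0.3],
    [0,0,0,0,0,0,0.3],
    [0,0,0,0,0,0,0.3],
  ],
)

```text
t: 16.8
tool_pos: [0.5211, 0.1008, 0.0774]
tool_rot: [0.008, 1.0, -0.0, -0.003]
force: [-7.4, -0.3, 4.8]
finger_gap: 0.46
finger_force: 52.0
```

Call:
move_tool(
  motion=[
    [0,0,-0.02,0,0,0,0.3],
    [0,0,0,0,0,0,0.3],
    [0,0,0,0,0,0,0.3],
  ],
)

```text
t: 17.1
tool_pos: [0.521, 0.1008, 0.0774]
tool_rot: [0.009, 1.0, -0.0, -0.004]
force: [-6.5, -0.5, 0.4]
finger_gap: 0.459
finger_force: 51.4
```

Scaled: -0.002 m is -0.04, -0.0003 m is -0.006.

Call:
move_tool(
  motion=[
    [-0.04,0,-0.006,0,0,0,0.3],
    [-0.04,0,-0.006,0,0,0,0.3],
    [0,0,0,0,0,0,0.3],
    [0,0,0,0,0,0,0.3],
  ],
)

```text
t: 17.5
tool_pos: [0.5242, 0.1007, 0.0775]
tool_rot: [0.008, 1.0, -0.0, -0.005]
force: [-7.0, 0.4, 0.2]
finger_gap: 0.457
finger_force: 51.4
```

Call:
move_tool(
  motion=[
    [-0.04,0,-0.006,0,0,0,0.3],
    [0,0,0,0,0,0,0.3],
    [0,0,0,0,0,0,0.3],
  ],
)

```text
t: 17.8
tool_pos: [0.5257, 0.1007, 0.0775]
tool_rot: [0.009, 1.0, -0.0, -0.005]
force: [-6.8, 0.7, -0.4]
finger_gap: 0.462
finger_force: 51.4
```

Scaled: -0.002 m is -0.04, -0.0002 m is -0.004.

Call:
move_tool(
  motion=[
    [-0.04,0,-0.004,0,0,0,0.3],
    [0,0,0,0,0,0,0.3],
    [0,0,0,0,0,0,0.3],
  ],
)

```text
t: 18.1
tool_pos: [0.5272, 0.1006, 0.0776]
tool_rot: [0.008, 1.0, -0.0, -0.006]
force: [-8.7, -0.7, -0.0]
finger_gap: 0.464
finger_force: 51.4
```

Call:
move_tool(
  motion=[
    [-0.03,0,-0.004,0,0,0,0.3],
    [0,0,0,0,0,0,0.3],
    [0,0,0,0,0,0,0.3],
  ],
)

```text
t: 18.4
tool_pos: [0.5282, 0.1006, 0.0776]
tool_rot: [0.008, 1.0, -0.0, -0.006]
force: [-9.0, -1.1, 0.5]
finger_gap: 0.455
finger_force: 51.4
```

Call:
move_tool(
  motion=[
    [-0.03,0,-0.004,0,0,0,0.3],
    [0,0,0,0,0,0,0.3],
    [0,0,0,0,0,0,0.3],
  ],
)

```text
t: 18.7
tool_pos: [0.5286, 0.1006, 0.0776]
tool_rot: [0.008, 1.0, -0.0, -0.007]
force: [-10.8, -0.6, 0.6]
finger_gap: 0.461
finger_force: 51.5
```

Scaled: -0.0015 m is -0.03, -0.0002 m is -0.004.

Call:
move_tool(
  motion=[
    [-0.03,0,-0.004,0,0,0,0.3],
    [0,0,0,0,0,0,0.3],
    [0,0,0,0,0,0,0.3],
  ],
)

```text
t: 19.0
tool_pos: [0.5287, 0.1006, 0.0777]
tool_rot: [0.008, 1.0, -0.0, -0.009]
force: [-13.7, -0.4, 4.0]
finger_gap: 0.463
finger_force: 51.8
```

Call:
move_tool(
  motion=[
    [-0.03,0,-0.004,0,0,0,0.3],
    [0,0,0,0,0,0,0.3],
    [0,0,0,0,0,0,0.3],
  ],
)

```text
t: 19.3
tool_pos: [0.5288, 0.1006, 0.0777]
tool_rot: [0.008, 1.0, -0.0, -0.01]
force: [-17.1, 0.3, 5.3]
finger_gap: 0.46
finger_force: 52.0
```

Call:
move_tool(
  motion=[
    [-0.03,0,-0.004,0,0,0,0.3],
    [0,0,0,0,0,0,0.3],
    [0,0,0,0,0,0,0.3],
    [0,0,0,0,0,0,0.3],
  ],
)

```text
t: 19.7
tool_pos: [0.5288, 0.1006, 0.0778]
tool_rot: [0.008, 1.0, -0.0, -0.012]
force: [-19.5, -0.3, 7.0]
finger_gap: 0.457
finger_force: 52.2
```

The cube no longer moves as the push rises from 14 to 20 N. Plunger contact was about 12 mm before this point, so it's on the stops. I'll let it settle and hand in.

Scaled: -0.001 m is -0.02.

Call:
move_tool(
  motion=[
    [0,0,-0.02,0,0,0,0.3],
    [0,0,0,0,0,0,0.3],
    [0,0,0,0,0,0,0.3],
    [0,0,0,0,0,0,0.3],
    [0,0,0,0,0,0,0.3],
    [0,0,0,0,0,0,0.3],
  ],
)

```text
t: 20.3
tool_pos: [0.5288, 0.1006, 0.0778]
tool_rot: [0.008, 1.0, -0.0, -0.012]
force: [-17.6, 1.0, 3.7]
finger_gap: 0.456
finger_force: 51.7
```

```bash
python3 -c "
from plant import env
print(env.hand_in())"
```

```text
the job is handed in; nothing more can be done
None
```

The job is handed in at 20.3 s, with the carrier clamped and the cube still gripped and held against both stop screws at about 18 N of push; the hand-in call returned no verdict, and I judged the final seating from force and position, not a picture.

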